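# Catch the spacers from the stock chute

## Robot

A 6-joint arm with a two-finger parallel gripper is mounted at the origin on the work surface. World frame = base frame: x ahead of the robot, y to its left, z up, the work surface at z = 0. Lengths are in m, angles in rad, forces in N, time in s.
With the tool pointing down it reaches from about 0.325 to 0.9 m from the base axis. Payload 3.5 kg.
Tool frame: the origin (TCP) lies midway between the tips of the shut fingers; the grasp point (between the pads) lies 19 mm behind it; z points along the fingers, y is the line along which they close (so a half turn about z gives the same grasp; the last joint's range is limited). The gripper opens to 85 mm and grips with 20 to 120 N. Pads are 22 mm wide; open, the fingers measure 114 mm over their backs; the gripper's body (76 mm by 85 mm) begins 54 mm behind the grasp point. The pads swing forward as they close: fully open they stand 13 mm farther back than shut.
Start: joints at [1.185, 0.276, -0.026, 1.268, 0, 1.467], TCP at [0.174, 0.6, 0.231] pointing down, gripper open.
Joint ranges: [-3.12, 3.12], [-0.85, 1.88], [-1.08, 1.24], [-1.95, 2.15], [-1.57, 1.53], [-3.14, 3.14]. Speed limits (rad/s): [2.57, 2.57, 3.14, 3.14, 3.14, 3.14].

## Interface

Orientations are given as a unit quaternion [w, x, y, z].
In Python, from plant import bot, read_camera, ticket gives the robot as it stands.
- The arm moves only by the tool servo_tool, never from a script. Its argument "moves" is a list of rows, each an object of numbers: "dx", "dy", "dz": the shift along the tool's x, y, z in units of 50 mm (1.0 is 50 mm); "wx", "wy", "wz": the turn, a rotation vector about the tool's x, y, z in units of 5 degrees (1.0 is 5 degrees); "claw": the opening, from -1 (shut) to 1 (fully open). In form: [{"dx": .., "dy": .., "dz": .., "wx": .., "wy": .., "wz": .., "claw": ..}, ...]. A call has 1 to 20 rows; each row shifts and turns the commanded pose from where the row before left it, along the tool's axes as they then stand; what a row does not reach is not made up. A row lasts 1/10 s, in which the tool goes at most 50 mm and 8.59 degrees, less where a joint would pass 70% of its speed; a pose out of reach is approached as far as the arm can. A call is refused whole if a number of a shift passes 1 or a number of a turn 1, either way. A call with a gripper value outside its range is refused whole. The fingers move at their own pace and stop on an object; "newtons" is the grip in N (left out, the last holds). Time passes only in rows, so rows that do not move let the fingers close. It gives the time, the measured TCP pose, the force, the opening and the grip force at its end, in the units of the state.
- bot.get_state(): the state, without advancing time (a new reading comes with each control period).
- read_camera(name): name is "side" or "top"; returns a dict with "image" (400x640x3 uint8, blue, green, red), "z_map" (400x640 float32, m along the optical axis (not along the pixel's ray), 0 where there is no reading), "fx", "fy", "cx", "cy" (pixels), "origin" and "attitude" of the camera in the world. Camera axes: x right, y down, z forward; pixel columns grow to the right and rows downward; lengths in m; the calibration is good to about 2 mm. A picture is of the moment at which its call begins.
- ticket.sign_off(): hands the job in; it is judged then, once.
The state is a dict: "t": time; "joints": joint angles; "joint_vel": joint speeds; "joint_efforts": joint torques, N m; "tcp_pos": TCP position; "eef_rot": TCP orientation; "wrist_force": force on the tool from outside, world axes, zero at the start; "moment": the same for the moment, N m; "gripper_width": finger opening in m; "finger_force": force on a finger pad.
Only numpy, scipy, OpenCV 4.12 (cv2) and the standard library are available. Lean on these libraries where they do the work, as an engineer would, in place of code of your own. Each camera call takes 0.05 s, during which the arm holds its last target. There are 200 camera calls.

## Task

Pick up the blue tray by its upright grip tab and hold it under the end of the chute, then use its rim to lift the yellow gate by the wings so that all three orange spacers slide into the tray; none may land on the bench. Lower the tray until the gate is shut again, then set the tray down flat in the middle of the black rubber mat and let go. Leave the battery, the tape roll and the wrench where they are.

Things in the scene. Friction and masses are not known exactly. Their poses are not given: they have to be found in the camera images.
- tray: Loose blue open tray, 185 (x) x 130 (y) x 75 mm high, walls and floor 4 mm, about 0.24 kg. Origin: centre of its underside; z up. Its grip tab stands on the rear (-x) wall.
- tray_grip (a point): Grip point: on the tray's upright tab, 100 mm above its underside and 86.5 mm behind its centre (-x). The tab is 12 mm thick (tray x) and 70 mm wide (y); its top is 120 mm above the underside, 45 mm above the rim. Pinch it from above, closing along the tray's x, firmly (about 80 N): the loaded tray hangs out to one side.
- chute: Fixed tilted metal chute on a blue stand. Origin: on the bench, straight below the middle of the lip (low end); +x points uphill, pieces leave towards -x; z up. Place and yaw vary. Channel 48 mm wide, 290 mm long, sloping 27 degrees, slick; its top end is 365 mm up. Under the lip the space is free down to the bench, and for 65 mm uphill of it, where the stand's foot begins.
- lip (a point): Middle of the chute's lip, where the pieces fall off; 205 mm above the bench, axes as the chute's.
- gate (a joint): Height in m by which the yellow gate is raised: 0 shut, 0.065 at the stop. A 0.15 kg plate just in front of the lip that slides straight up on rods and falls shut by its weight. Pieces start to slide off once it is up about 0.038; held at 0.05 to 0.06 they are all out in about 2 s.
- gate_wings (a point): Point midway between the gate's two flat yellow wings, level with their undersides (120 mm up when shut; rises with the gate), 55 mm before the lip (-x); axes as the chute's. Each wing spans 6 to 104 mm before the lip and 40 to 85 mm to a side. A tray with x along the chute's x, centred about 75 mm before the lip, tab away, lifts both wings with its side walls and catches the pieces.
- spacer0: Loose orange nylon hexagonal spacer, 32 mm across flats, 60 mm long, about 60 g, with 4 mm black bands at its ends; origin at its centre, x along its length. Starts as number 1 from the lip in the chute, end to end with the others behind the gate.
- spacer1: Loose orange nylon hexagonal spacer, 32 mm across flats, 60 mm long, about 60 g, with 4 mm black bands at its ends; origin at its centre, x along its length. Starts as number 2 from the lip in the chute, end to end with the others behind the gate.
- spacer2: Loose orange nylon hexagonal spacer, 32 mm across flats, 60 mm long, about 60 g, with 4 mm black bands at its ends; origin at its centre, x along its length. Starts as number 3 from the lip in the chute, end to end with the others behind the gate.
- mat: Black rubber mat fixed to the bench, 220 (x) x 190 (y) x 3 mm; origin at the centre of its underside. Its place varies.
- battery: Bystander: black and yellow power-tool battery, 115 x 75 x 60 mm; origin at the centre of its underside.
- tape_roll: Bystander: black roll of tape with a cardboard core lying flat, 90 mm across, 40 mm high; origin at the centre of its underside.
- wrench: Bystander: steel wrench about 200 mm long lying flat; origin at the centre of its underside.
Mind the look-alikes: they are no part of the job. Leave any white look-alike of the spacer0 alone.

How it is judged:
On the way, in this order (a step that is already met when the one before it is completed fails the run):
1. the tray is picked up, the gate still shut (height (world z) of tray above 0.012 m and value of joint gate below 0.01 m), for 0.1 s.
2. the tray itself lifts the gate (value of joint gate above 0.025 m and contact force between tray and gate above 0.2 N), for 0.05 s.
3. all three spacers are in the tray, which is held off the bench (x of spacer0 in the frame of tray between -0.0905 and 0.0925 m and y of spacer0 in the frame of tray between -0.065 and 0.065 m and z of spacer0 in the frame of tray between 0 and 0.09 m and x of spacer1 in the frame of tray between -0.0905 and 0.0925 m and y of spacer1 in the frame of tray between -0.065 and 0.065 m and z of spacer1 in the frame of tray between 0 and 0.09 m and x of spacer2 in the frame of tray between -0.0905 and 0.0925 m and y of spacer2 in the frame of tray between -0.065 and 0.065 m and z of spacer2 in the frame of tray between 0 and 0.09 m and height (world z) of tray above 0.03 m), for 0.2 s.
4. the gate is shut again, the spacers in the tray (x of spacer0 in the frame of tray between -0.0905 and 0.0925 m and y of spacer0 in the frame of tray between -0.065 and 0.065 m and z of spacer0 in the frame of tray between 0 and 0.09 m and x of spacer1 in the frame of tray between -0.0905 and 0.0925 m and y of spacer1 in the frame of tray between -0.065 and 0.065 m and z of spacer1 in the frame of tray between 0 and 0.09 m and x of spacer2 in the frame of tray between -0.0905 and 0.0925 m and y of spacer2 in the frame of tray between -0.065 and 0.065 m and z of spacer2 in the frame of tray between 0 and 0.09 m and value of joint gate below 0.006 m), for 0.1 s.
At the end, for the whole second after the job is handed in: The tray stands flat on the mat, its centre within 40 mm of the mat's centre, released and at rest, with all three spacers at rest inside it, and the gate is shut (below 6 mm) (all of step 4 and horizontal distance between tray and mat below 0.04 m and height (world z) of tray below 0.008 m and angle between tray's own z axis and vertical below 0.08 rad and linear speed of tray below 0.02 m/s and linear speed of each of spacer0, spacer1, spacer2 below 0.03 m/s); the robot touches nothing.
It fails at once if a spacer misses the tray and falls to the bench (lower than 70 mm and outside the tray) ((height (world z) of spacer0 below 0.07 m and (x of spacer0 in the frame of tray below -0.105 m or x of spacer0 in the frame of tray above 0.105 m or y of spacer0 in the frame of tray below -0.075 m or y of spacer0 in the frame of tray above 0.075 m)) or (height (world z) of spacer1 below 0.07 m and (x of spacer1 in the frame of tray below -0.105 m or x of spacer1 in the frame of tray above 0.105 m or y of spacer1 in the frame of tray below -0.075 m or y of spacer1 in the frame of tray above 0.075 m)) or (height (world z) of spacer2 below 0.07 m and (x of spacer2 in the frame of tray below -0.105 m or x of spacer2 in the frame of tray above 0.105 m or y of spacer2 in the frame of tray below -0.075 m or y of spacer2 in the frame of tray above 0.075 m))).
It fails at once if a bystander is shifted by more than 20 mm (distance of any of battery, tape_roll, wrench from where it was at the start of the episode above 0.02 m).
It also fails if it takes over 51 s, if anything falls off the work surface, if the arm or the gripper's body presses on something with over 40 N, if the wrist force passes 120 N, or if a joint passes its speed limit or range.

## Working session

There is one attempt and no reset: what is moved stays moved. The work goes in short steps, Python scripts to look and compute and a tool call to move; the robot and the scene stay as the last step left them, time stands still between calls to the robot, and variables do not carry over. Pictures are saved under pics/ and viewed, at most 10 in all, crops included, and the job is handed in when it is done.

Besides the shell and the picture viewer there is one more tool, called as name([rows], argument=value, ...), one row to a line, values as JSON. servo_tool: Moves the arm, as the interface text tells. Its arguments: {"type":"object","properties":{"moves":{"type":"array","items":{"type":"object","properties":{"dx":{"type":"number"},"dy":{"type":"number"},"dz":{"type":"number"},"wx":{"type":"number"},"wy":{"type":"number"},"wz":{"type":"number"},"claw":{"type":"number"}}}},"newtons":{"type":"number"}},"required":["moves"]}

```bash
mkdir -p pics; cat > h.py <<'E'
import numpy as np, cv2
from scipy.spatial.transform import Rotation as R
from plant import bot, read_camera, ticket
def rot(a):
    a=np.array(a); return a if a.shape==(3,3) else R.from_quat(a,scalar_first=True).as_matrix()
def cloud(c):
    v,u=np.mgrid[0:400,0:640]; z=c["z_map"]
    p=np.stack([(u-c["cx"])/c["fx"]*z,(v-c["cy"])/c["fy"]*z,z],-1)
    return p@rot(c["attitude"]).T+np.array(c["origin"])
E
python3 - <<'E'
from h import *
for n in("top","side"):
    c=read_camera(n); cv2.imwrite(f"pics/{n}0.png",c["image"]); np.savez(n+"0.npz",P=cloud(c),**c)
    print(n,c["origin"],c["attitude"],c["fx"])
print(bot.get_state())
E
```

```text
top [0.43371346 0.02584827 1.4840638 ] [ 0.03742322 -0.69772662  0.71425845 -0.04014887] 505.11348598945824
side [0.50616461 0.91481277 0.91728698] [ 0.01538895 -0.01252779  0.90401333 -0.42704349] 484.5055902605177
{'t': 0.1, 'joints': array([ 1.18456695e+00,  2.77087935e-01, -2.77607548e-02,  1.26802280e+00,
        1.80880194e-05,  1.46737550e+00]), 'joint_vel': array([ 0.00172291, -0.00149389,  0.00348001,  0.00092161, -0.00232794,
       -0.00032701]), 'joint_efforts': array([ 1.37778256e-04, -4.46706533e+01,  2.96128678e+01,  8.44675815e-03,
       -4.99581517e-05, -3.14256653e-06]), 'tcp_pos': array([0.17415208, 0.59949475, 0.23024427]), 'eef_rot': array([-2.60270248e-04,  1.40933445e-01,  9.90018529e-01, -1.00444855e-03]), 'wrist_force': array([-0.65687843, -0.58414519,  0.27574866]), 'moment': array([0.03378296, 0.01512615, 0.00139562]), 'finger_force': 0.0, 'gripper_width': 0.08572989736534326}
```

View pics/top0.png

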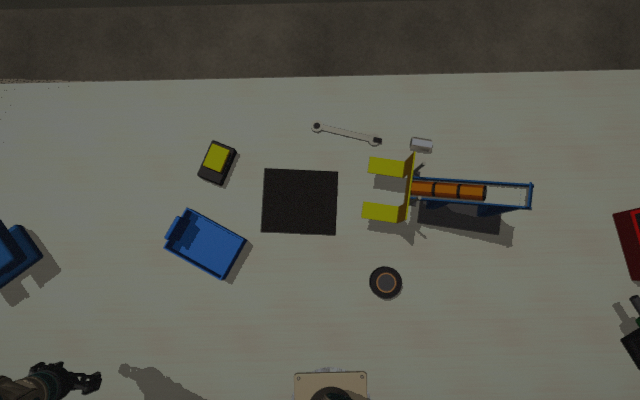

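View pics/side0.png

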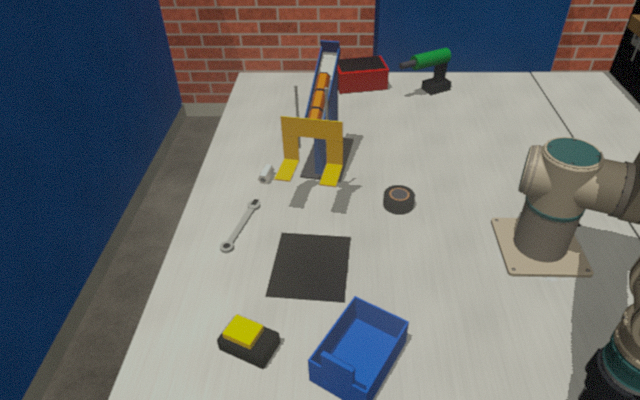

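The top view shows the tray at px (205,243) with its tab on the left. The mat is at (300,202), the wings at (387,166) and (383,212), and the chute runs right to (530,195). The tape roll is at (386,282) and the white look-alike at (421,145). In the side view the gate is shut, with three orange spacers behind it.

```bash
python3 - <<'E'
from h import *
d=np.load("top0.npz"); P=d["P"]; im=d["image"]; hsv=cv2.cvtColor(im,cv2.COLOR_BGR2HSV)
U,V=np.meshgrid(range(640),range(400))
def box(u0,v0,u1,v1): return (U>=u0)&(U<=u1)&(V>=v0)&(V<=v1)
def mar(p):
    r=cv2.minAreaRect((p[:,:2]*1000).astype(np.float32)); print("  rect",np.round(r[0],1),np.round(r[1],1),round(r[2],1),"n",len(p),"zmed",np.median(p[:,2]).round(4))
blue=(hsv[...,0]>95)&(hsv[...,0]<130)&(hsv[...,1]>90)
b=box(150,195,260,290)&blue
for lo,hi in((0.065,0.085),(0.1,0.13),(-.01,.015),(.0,.13)):
    print("tray",lo,hi); mar(P[b&(P[...,2]>lo)&(P[...,2]<hi)])
print("table z",np.median(P[box(120,290,160,330),2]),"mat"); 
m=box(250,155,350,245)&(im.max(2)<60); mar(P[m])
y=(hsv[...,0]>20)&(hsv[...,0]<35)&(hsv[...,1]>120)
for bb in((360,150,402,180),(355,198,402,225)):
    print("wing"); q=P[box(*bb)&y]; mar(q[(q[:,2]>.1)&(q[:,2]<.14)])
g=P[box(400,145,418,225)&y]; g=g[g[:,2]>.15]; print("gate"); mar(g); print(g.min(0),g.max(0))
o=(hsv[...,0]>5)&(hsv[...,0]<18)&(hsv[...,1]>120)&box(405,175,495,210)
q=P[o]; print("orange",len(q),q.mean(0)); l=cv2.fitLine(q.astype(np.float32),2,0,.01,.01).ravel(); print(l,"yaw",np.degrees(np.arctan2(l[1],l[0])))
c=P[box(480,175,540,212)&blue]; c=c[c[:,2]>.25]; print("chute top"); mar(c)
for n,bb in(("batt",(190,135,245,190)),("tape",(365,262,408,302))):
    q=P[box(*bb)]; q=q[q[:,2]>.02]; print(n); mar(q); print(q[:,2].max())
s=np.load("side0.npz");PS=s["P"];h2=cv2.cvtColor(s["image"],cv2.COLOR_BGR2HSV)
y=(h2[...,0]>20)&(h2[...,0]<35)&(h2[...,1]>120)
q=PS[y]; q=q[(q[:,2]>.1)&(q[:,2]<.14)]
for k in(q[:,0]>np.median(q[:,0]),q[:,0]<=np.median(q[:,0])): print("wing side");mar(q[k])
b2=(h2[...,0]>95)&(h2[...,0]<130)&(h2[...,1]>90)&np.pad(np.ones((110,110),bool),((290,0),(305,225)))
for lo,hi in((0.068,0.082),(0.108,0.13)):
    q=PS[b2];q=q[(q[:,2]>lo)&(q[:,2]<hi)];print("tray side");mar(q)
E
```

```text
tray 0.065 0.085
  rect [473.8 343.1] [185.7 129.5] 59.9 n 377 zmed 0.0741
tray 0.1 0.13
  rect [517.6 417. ] [13.7 67.6] 62.4 n 148 zmed 0.1176
tray -0.01 0.015
  rect [474.2 341.4] [182.3 127.1] 59.8 n 2341 zmed 0.004
tray 0.0 0.13
  rect [473.8 343.1] [185.9 129.6] 59.9 n 3150 zmed 0.0065
table z -0.00025044004916408014 mat
  rect [563.   77.3] [218.9 250.4] 85.8 n 4714 zmed 0.0029
wing
  rect [ 668.4 -166.1] [96.4 45.5] 79.7 n 570 zmed 0.1251
wing
  rect [ 545.7 -144.3] [96.7 45.2] 80.4 n 603 zmed 0.1251
gate
  rect [ 523.4 -130.6] [ 98.1 347.2] 45.6 n 209 zmed 0.26
[ 0.43371346 -0.22053347  0.15075457] [0.68177682 0.02584827 1.4840638 ]
orange 987 [ 0.58174768 -0.28938197  0.28346747]
[-0.13691716  0.11844485  0.98347574  0.58174753 -0.28938186  0.28346735] yaw 139.13744
chute top
  rect [ 525.5 -217.2] [ 86.9 512.2] 11.0 n 378 zmed 0.3374
batt
  rect [610.5 172.2] [441.9 124.1] 55.3 n 1066 zmed 0.0443
1.4840637959730238
tape
  rect [366.9 -87.6] [248.   88.7] 79.2 n 815 zmed 0.0399
1.4840637959730238
wing side
  rect [ 625. -158.] [103.8 133.5] 80.5 n 412 zmed 0.1239
wing side
  rect [  19.  -622.7] [1493.3  303.3] 34.2 n 412 zmed 0.1241
tray side
  rect [473.3 346.2] [187.6 131. ] 59.7 n 852 zmed 0.0737
tray side
  rect [517.1 421.3] [13.4 70.3] 59.7 n 313 zmed 0.1183
```

servo_tool([
  {"wz": 0.92, "claw": 1},
  {"wz": 0.92},
  {"wz": 0.92},
  {"dx": -0.645, "dy": 0.0255},
  {"dx": -0.645, "dy": 0.0255},
  {"dx": -0.645, "dy": 0.0255},
  {"dx": -0.645, "dy": 0.0255},
  {"dx": -0.645, "dy": 0.0255},
  {"dx": -0.645, "dy": 0.0255},
  {"dx": -0.645, "dy": 0.0255},
  {"dx": -0.645, "dy": 0.0255},
  {"dx": -0.645, "dy": 0.0255},
  {"dx": -0.645, "dy": 0.0255},
  {"dx": -0.645, "dy": 0.0255},
  {"dx": -0.645, "dy": 0.0255},
  {},
  {},
  {},
], newtons=80)

```text
invalid input
```

```bash
cat >> h.py <<'E'
def go(tgt, yang=None):
    "tool-frame units to TCP target (m); yang: wanted world angle (deg) of tool y"
    s=bot.get_state(); M=rot(s["eef_rot"]); p=s["tcp_pos"]
    print("t",round(s["t"],2),"tcp",p.round(4),"yang",np.degrees(np.arctan2(M[1,1],M[0,1])).round(2),"z",M[:,2].round(4),"F",s["wrist_force"].round(1),"w",round(s["gripper_width"],4),"q",s["joints"].round(2))
    print("units",(M.T@(np.array(tgt)-p)/.05).round(3))
E
python3 - <<'E'
from h import *
d=np.load("top0.npz"); P=d["P"]; im=d["image"]; ok=d["z_map"]>.1
def r(n,m):
    q=(P[m&ok][:,:2]*1000).astype(np.float32); a=cv2.minAreaRect(q); print(n,np.round(a[0],1),np.round(a[1],1),round(a[2],1))
def bx(u0,v0,u1,v1):
    m=np.zeros((400,640),bool);m[v0:v1,u0:u1]=1;return m
r("mat",bx(250,155,350,245)&(im.max(2)<60))
r("batt",bx(190,135,245,190)&(P[...,2]>.03))
r("wrench",bx(305,115,388,150)&(P[...,2]>.005))
hsv=cv2.cvtColor(im,cv2.COLOR_BGR2HSV); o=(hsv[...,0]>5)&(hsv[...,0]<18)&(hsv[...,1]>120)&bx(405,175,495,210)&ok
q=P[o];l=cv2.fitLine(q[:,:2].astype(np.float32),2,0,.01,.01).ravel();print("orange",l,np.degrees(np.arctan2(l[1],l[0])))
go([.517,.4193,.081])
E
```

```text
mat [593.   75.2] [219.5 189.2] 86.1
batt [709.  314.9] [ 76.4 115.2] 66.9
wrench [797.4 -67.8] [244.3 104.2] 88.9
orange [ 0.17260069  0.9849919   0.5823501  -0.2906647 ] 80.060936
t 0.1 tcp [0.1742 0.5995 0.2302] yang 73.8 z [-8.0e-04 -1.9e-03 -1.0e+00] F [-0.7 -0.6  0.3] w 0.0857 q [ 1.18  0.28 -0.03  1.27  0.    1.47]
units [-7.591 -1.541  2.986]
```

servo_tool([
  {"dx": 0, "dy": 0, "dz": 0, "wx": 0, "wy": 0, "wz": 0.92, "claw": 1},
  {"dx": 0, "dy": 0, "dz": 0, "wx": 0, "wy": 0, "wz": 0.92, "claw": 1},
  {"dx": 0, "dy": 0, "dz": 0, "wx": 0, "wy": 0, "wz": 0.92, "claw": 1},
  {"dx": -0.7, "dy": 0.03, "dz": 0, "wx": 0, "wy": 0, "wz": 0, "claw": 1},
  {"dx": -0.7, "dy": 0.03, "dz": 0, "wx": 0, "wy": 0, "wz": 0, "claw": 1},
  {"dx": -0.7, "dy": 0.03, "dz": 0, "wx": 0, "wy": 0, "wz": 0, "claw": 1},
  {"dx": -0.7, "dy": 0.03, "dz": 0, "wx": 0, "wy": 0, "wz": 0, "claw": 1},
  {"dx": -0.7, "dy": 0.03, "dz": 0, "wx": 0, "wy": 0, "wz": 0, "claw": 1},
  {"dx": -0.7, "dy": 0.03, "dz": 0, "wx": 0, "wy": 0, "wz": 0, "claw": 1},
  {"dx": -0.7, "dy": 0.03, "dz": 0, "wx": 0, "wy": 0, "wz": 0, "claw": 1},
  {"dx": -0.7, "dy": 0.03, "dz": 0, "wx": 0, "wy": 0, "wz": 0, "claw": 1},
  {"dx": -0.7, "dy": 0.03, "dz": 0, "wx": 0, "wy": 0, "wz": 0, "claw": 1},
  {"dx": -0.7, "dy": 0.03, "dz": 0, "wx": 0, "wy": 0, "wz": 0, "claw": 1},
  {"dx": -0.7, "dy": 0.03, "dz": 0, "wx": 0, "wy": 0, "wz": 0, "claw": 1},
  {"dx": 0, "dy": 0, "dz": 0, "wx": 0, "wy": 0, "wz": 0, "claw": 1},
  {"dx": 0, "dy": 0, "dz": 0, "wx": 0, "wy": 0, "wz": 0, "claw": 1},
], newtons=80)

```text
t: 1.7
tcp_pos: [0.5162, 0.4213, 0.2305]
eef_rot: [-0.001, 0.26, 0.966, -0.0]
wrist_force: [-0.7, -0.1, -0.3]
gripper_width: 0.0853
finger_force: 0.0
```

```bash
python3 -c "
from h import *
go([.517,.4193,.081])"
```

```text
t 1.7 tcp [0.5162 0.4213 0.2305] yang 59.91 z [-1.7e-03 -5.0e-04 -1.0e+00] F [-0.7 -0.1 -0.3] w 0.0853 q [0.59 0.35 0.07 1.29 0.   1.11]
units [-0.037 -0.022  2.99 ]
```

Good. Descend, then close.

servo_tool([
  {"dx": -0.02, "dy": -0.02, "dz": 0.5, "wx": 0, "wy": 0, "wz": 0, "claw": 1},
  {"dx": -0.02, "dy": 0, "dz": 0.5, "wx": 0, "wy": 0, "wz": 0, "claw": 1},
  {"dx": 0, "dy": 0, "dz": 0.5, "wx": 0, "wy": 0, "wz": 0, "claw": 1},
  {"dx": 0, "dy": 0, "dz": 0.5, "wx": 0, "wy": 0, "wz": 0, "claw": 1},
  {"dx": 0, "dy": 0, "dz": 0.4, "wx": 0, "wy": 0, "wz": 0, "claw": 1},
  {"dx": 0, "dy": 0, "dz": 0.3, "wx": 0, "wy": 0, "wz": 0, "claw": 1},
  {"dx": 0, "dy": 0, "dz": 0.27, "wx": 0, "wy": 0, "wz": 0, "claw": 1},
  {"dx": 0, "dy": 0, "dz": 0, "wx": 0, "wy": 0, "wz": 0, "claw": 1},
  {"dx": 0, "dy": 0, "dz": 0, "wx": 0, "wy": 0, "wz": 0, "claw": -1},
  {"dx": 0, "dy": 0, "dz": 0, "wx": 0, "wy": 0, "wz": 0, "claw": -1},
  {"dx": 0, "dy": 0, "dz": 0, "wx": 0, "wy": 0, "wz": 0, "claw": -1},
  {"dx": 0, "dy": 0, "dz": 0, "wx": 0, "wy": 0, "wz": 0, "claw": -1},
  {"dx": 0, "dy": 0, "dz": 0, "wx": 0, "wy": 0, "wz": 0, "claw": -1},
  {"dx": 0, "dy": 0, "dz": 0, "wx": 0, "wy": 0, "wz": 0, "claw": -1},
  {"dx": 0, "dy": 0, "dz": 0, "wx": 0, "wy": 0, "wz": 0, "claw": -1},
  {"dx": 0, "dy": 0, "dz": 0, "wx": 0, "wy": 0, "wz": 0, "claw": -1},
  {"dx": 0, "dy": 0, "dz": 0, "wx": 0, "wy": 0, "wz": 0, "claw": -1},
  {"dx": 0, "dy": 0, "dz": 0, "wx": 0, "wy": 0, "wz": 0, "claw": -1},
], newtons=80)

```text
t: 3.5
tcp_pos: [0.5176, 0.42, 0.0835]
eef_rot: [0.0, 0.259, 0.966, 0.0]
wrist_force: [-0.5, -1.6, 5.8]
gripper_width: 0.0107
finger_force: 79.3
```

servo_tool([
  {"dx": 0, "dy": 0, "dz": -0.2, "wx": 0, "wy": 0, "wz": 0, "claw": -1},
  {"dx": 0, "dy": 0, "dz": -0.4, "wx": 0, "wy": 0, "wz": 0, "claw": -1},
  {"dx": 0, "dy": 0, "dz": -0.5, "wx": 0, "wy": 0, "wz": 0, "claw": -1},
  {"dx": 0, "dy": 0, "dz": -0.5, "wx": 0, "wy": 0, "wz": -0.5, "claw": -1},
  {"dx": 0, "dy": 0, "dz": 0, "wx": 0, "wy": 0, "wz": -0.7, "claw": -1},
  {"dx": 0, "dy": 0, "dz": 0, "wx": 0, "wy": 0, "wz": -0.7, "claw": -1},
  {"dx": 0, "dy": 0, "dz": 0, "wx": 0, "wy": 0, "wz": -0.7, "claw": -1},
  {"dx": 0, "dy": 0, "dz": 0, "wx": 0, "wy": 0, "wz": -0.7, "claw": -1},
  {"dx": 0, "dy": 0, "dz": 0, "wx": 0, "wy": 0, "wz": -0.7, "claw": -1},
  {"dx": 0, "dy": 0, "dz": 0, "wx": 0, "wy": 0, "wz": 0, "claw": -1},
], newtons=80)

```text
t: 4.5
tcp_pos: [0.5169, 0.4202, 0.1623]
eef_rot: [-0.0, 0.087, 0.996, 0.0]
wrist_force: [0.3, -0.3, -1.9]
gripper_width: 0.011
finger_force: 78.1
```

servo_tool([
  {"dx": -0.16, "dy": -0.25, "dz": 0, "wx": 0, "wy": 0, "wz": 0, "claw": -1},
  {"dx": -0.31, "dy": -0.5, "dz": 0, "wx": 0, "wy": 0, "wz": 0, "claw": -1},
  {"dx": -0.31, "dy": -0.5, "dz": 0, "wx": 0, "wy": 0, "wz": 0, "claw": -1},
  {"dx": -0.31, "dy": -0.5, "dz": 0, "wx": 0, "wy": 0, "wz": 0, "claw": -1},
  {"dx": -0.31, "dy": -0.5, "dz": 0, "wx": 0, "wy": 0, "wz": 0, "claw": -1},
  {"dx": -0.31, "dy": -0.5, "dz": 0, "wx": 0, "wy": 0, "wz": 0, "claw": -1},
  {"dx": -0.31, "dy": -0.5, "dz": 0, "wx": 0, "wy": 0, "wz": 0, "claw": -1},
  {"dx": -0.31, "dy": -0.5, "dz": 0, "wx": 0, "wy": 0, "wz": 0, "claw": -1},
  {"dx": -0.31, "dy": -0.5, "dz": 0, "wx": 0, "wy": 0, "wz": 0, "claw": -1},
  {"dx": -0.31, "dy": -0.5, "dz": 0, "wx": 0, "wy": 0, "wz": 0, "claw": -1},
  {"dx": -0.31, "dy": -0.5, "dz": 0, "wx": 0, "wy": 0, "wz": 0, "claw": -1},
  {"dx": -0.31, "dy": -0.5, "dz": 0, "wx": 0, "wy": 0, "wz": 0, "claw": -1},
  {"dx": -0.2, "dy": -0.34, "dz": 0, "wx": 0, "wy": 0, "wz": 0, "claw": -1},
  {"dx": 0, "dy": 0, "dz": 0, "wx": 0, "wy": 0, "wz": 0, "claw": -1},
  {"dx": 0, "dy": 0, "dz": 0, "wx": 0, "wy": 0, "wz": 0, "claw": -1},
])

```text
t: 6.0
tcp_pos: [0.6498, 0.087, 0.1626]
eef_rot: [-0.0, 0.088, 0.996, 0.0]
wrist_force: [-0.6, -0.3, -2.4]
gripper_width: 0.0109
finger_force: 78.2
```

```bash
cat > tr.py <<'E'
from h import *
import sys
c=read_camera("top"); P=cloud(c); im=c["image"]; cv2.imwrite(f"pics/{sys.argv[1]}.png",im)
hsv=cv2.cvtColor(im,cv2.COLOR_BGR2HSV); s=bot.get_state(); t=s["tcp_pos"]
m=(hsv[...,0]>95)&(hsv[...,0]<130)&(hsv[...,1]>90)&(c["z_map"]>.1)&(np.hypot(P[...,0]-t[0],P[...,1]-t[1]+.08)<.17)&(P[...,2]<.2)
q=P[m]; rim=q[(q[:,2]>t[2]-.016)&(q[:,2]<t[2]+.005)]
a=cv2.minAreaRect((rim[:,:2]*1000).astype(np.float32)); print("rim",a,len(rim))
A=np.c_[rim[:,:2]-rim[:,:2].mean(0),np.ones(len(rim))]; print("plane",np.linalg.lstsq(A,rim[:,2],rcond=None)[0])
go([.6256,-.0504,.105])
E
python3 tr.py st
```

```text
rim ((631.7355346679688, -16.90288543701172), (148.13885498046875, 131.5254364013672), 80.04109191894531) 264
plane [-0.0018662  -0.00206906  0.15379339]
t 6.05 tcp [0.6495 0.0877 0.1626] yang 79.98 z [-9.e-04  7.e-04 -1.e+00] F [ 0.   0.3 -1.8] w 0.011 q [ 0.04  0.37 -0.05  1.16  0.    0.21]
units [-0.01  -2.804  1.151]
```

View pics/st.png

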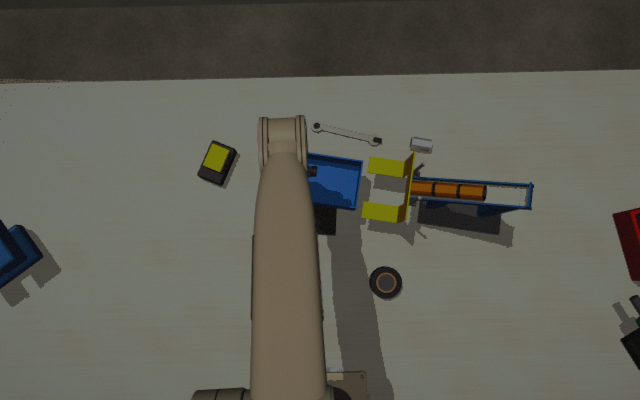

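The tray is level and square to the chute, its front edge at px (358,185), just short of the wings. Lower it and slide it under.

servo_tool([
  {"dx": 0, "dy": 0, "dz": 0.3, "wx": 0, "wy": 0, "wz": 0, "claw": -1},
  {"dx": 0, "dy": 0, "dz": 0.45, "wx": 0, "wy": 0, "wz": 0, "claw": -1},
  {"dx": 0, "dy": 0, "dz": 0.4, "wx": 0, "wy": 0, "wz": 0, "claw": -1},
  {"dx": 0, "dy": 0, "dz": 0, "wx": 0, "wy": 0, "wz": 0, "claw": -1},
  {"dx": 0, "dy": -0.25, "dz": 0, "wx": 0, "wy": 0, "wz": 0, "claw": -1},
  {"dx": 0, "dy": -0.3, "dz": 0, "wx": 0, "wy": 0, "wz": 0, "claw": -1},
  {"dx": 0, "dy": -0.3, "dz": 0, "wx": 0, "wy": 0, "wz": 0, "claw": -1},
  {"dx": 0, "dy": -0.3, "dz": 0, "wx": 0, "wy": 0, "wz": 0, "claw": -1},
  {"dx": 0, "dy": -0.3, "dz": 0, "wx": 0, "wy": 0, "wz": 0, "claw": -1},
  {"dx": 0, "dy": -0.3, "dz": 0, "wx": 0, "wy": 0, "wz": 0, "claw": -1},
  {"dx": 0, "dy": -0.3, "dz": 0, "wx": 0, "wy": 0, "wz": 0, "claw": -1},
  {"dx": 0, "dy": -0.3, "dz": 0, "wx": 0, "wy": 0, "wz": 0, "claw": -1},
  {"dx": 0, "dy": -0.25, "dz": 0, "wx": 0, "wy": 0, "wz": 0, "claw": -1},
  {"dx": 0, "dy": -0.2, "dz": 0, "wx": 0, "wy": 0, "wz": 0, "claw": -1},
  {"dx": 0, "dy": 0, "dz": 0, "wx": 0, "wy": 0, "wz": 0, "claw": -1},
  {"dx": 0, "dy": 0, "dz": 0, "wx": 0, "wy": 0, "wz": 0, "claw": -1},
])

```text
t: 7.65
tcp_pos: [0.6257, -0.0504, 0.1053]
eef_rot: [-0.0, 0.087, 0.996, 0.0]
wrist_force: [-0.9, 0.4, -2.4]
gripper_width: 0.0105
finger_force: 78.2
```

```bash
python3 tr.py under; python3 -c "
from h import *
cv2.imwrite('pics/unders.png',read_camera('side')['image'][40:340,200:500])"
```

```text
rim ((0.0, 0.0), (0.0, 0.0), 0.0) 0
plane [0. 0. 0.]
t 7.7 tcp [ 0.6258 -0.0501  0.1053] yang 80.02 z [ 0.e+00  5.e-04 -1.e+00] F [-0.4 -0.5 -2.2] w 0.0109 q [-0.18  0.37 -0.18  1.02  0.   -0.01]
units [ 0.002 -0.007  0.005]tr.py:8: RuntimeWarning: Mean of empty slice.
  A=np.c_[rim[:,:2]-rim[:,:2].mean(0),np.ones(len(rim))]; print("plane",np.linalg.lstsq(A,rim[:,2],rcond=None)[0])
  ret = um.true_divide(
```

View pics/unders.png

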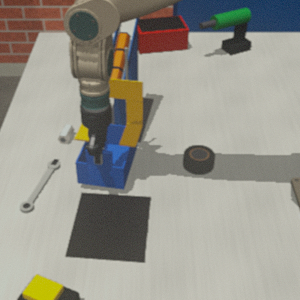

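View pics/under.png

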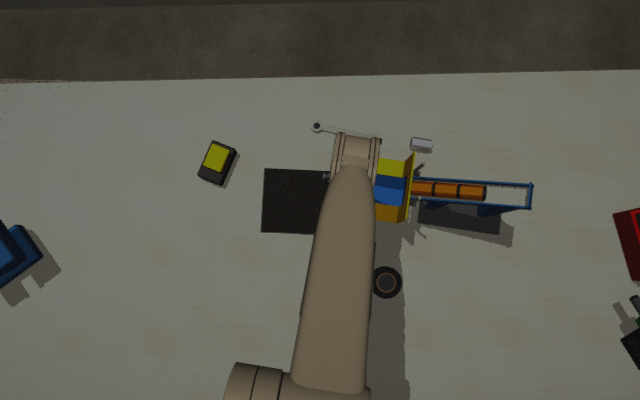

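The tray sits under both wings (px 390,166 to 390,210) and the gate is shut. Lift to a gate height of about 55 mm.

servo_tool([
  {"dx": 0, "dy": 0, "dz": -0.14, "wx": 0, "wy": 0, "wz": 0, "claw": -1},
  {"dx": 0, "dy": 0, "dz": -0.14, "wx": 0, "wy": 0, "wz": 0, "claw": -1},
  {"dx": 0, "dy": 0, "dz": -0.1, "wx": 0, "wy": 0, "wz": 0, "claw": -1},
  {"dx": 0, "dy": 0, "dz": -0.06, "wx": 0, "wy": 0, "wz": 0, "claw": -1},
  {"dx": 0, "dy": 0, "dz": -0.06, "wx": 0, "wy": 0, "wz": 0, "claw": -1},
  {"dx": 0, "dy": 0, "dz": -0.1, "wx": 0, "wy": 0, "wz": 0, "claw": -1},
  {"dx": 0, "dy": 0, "dz": -0.12, "wx": 0, "wy": 0, "wz": 0, "claw": -1},
  {"dx": 0, "dy": 0, "dz": -0.14, "wx": 0, "wy": 0, "wz": 0, "claw": -1},
  {"dx": 0, "dy": 0, "dz": -0.14, "wx": 0, "wy": 0, "wz": 0, "claw": -1},
  {"dx": 0, "dy": 0, "dz": -0.14, "wx": 0, "wy": 0, "wz": 0, "claw": -1},
  {"dx": 0, "dy": 0, "dz": -0.14, "wx": 0, "wy": 0, "wz": 0, "claw": -1},
  {"dx": 0, "dy": 0, "dz": -0.14, "wx": 0, "wy": 0, "wz": 0, "claw": -1},
  {"dx": 0, "dy": 0, "dz": -0.14, "wx": 0, "wy": 0, "wz": 0, "claw": -1},
  {"dx": 0, "dy": 0, "dz": 0, "wx": 0, "wy": 0, "wz": 0, "claw": -1},
  {"dx": 0, "dy": 0, "dz": 0, "wx": 0, "wy": 0, "wz": 0, "claw": -1},
  {"dx": 0, "dy": 0, "dz": 0, "wx": 0, "wy": 0, "wz": 0, "claw": -1},
  {"dx": 0, "dy": 0, "dz": 0, "wx": 0, "wy": 0, "wz": 0, "claw": -1},
  {"dx": 0, "dy": 0, "dz": 0, "wx": 0, "wy": 0, "wz": 0, "claw": -1},
  {"dx": 0, "dy": 0, "dz": 0, "wx": 0, "wy": 0, "wz": 0, "claw": -1},
  {"dx": 0, "dy": 0, "dz": 0, "wx": 0, "wy": 0, "wz": 0, "claw": -1},
])

```text
t: 9.75
tcp_pos: [0.6254, -0.0505, 0.183]
eef_rot: [-0.0, 0.087, 0.996, -0.0]
wrist_force: [-0.9, -0.1, -6.0]
gripper_width: 0.0111
finger_force: 83.1
```

servo_tool([
  {"dx": 0, "dy": 0, "dz": 0, "wx": 0, "wy": 0, "wz": 0, "claw": -1},
  {"dx": 0, "dy": 0, "dz": 0, "wx": 0, "wy": 0, "wz": 0, "claw": -1},
  {"dx": 0, "dy": 0, "dz": 0, "wx": 0, "wy": 0, "wz": 0, "claw": -1},
  {"dx": 0, "dy": 0, "dz": 0, "wx": 0, "wy": 0, "wz": 0, "claw": -1},
  {"dx": 0, "dy": 0, "dz": 0, "wx": 0, "wy": 0, "wz": 0, "claw": -1},
  {"dx": 0, "dy": 0, "dz": 0, "wx": 0, "wy": 0, "wz": 0, "claw": -1},
  {"dx": 0, "dy": 0, "dz": 0, "wx": 0, "wy": 0, "wz": 0, "claw": -1},
  {"dx": 0, "dy": 0, "dz": 0, "wx": 0, "wy": 0, "wz": 0, "claw": -1},
  {"dx": 0, "dy": 0, "dz": 0, "wx": 0, "wy": 0, "wz": 0, "claw": -1},
  {"dx": 0, "dy": 0, "dz": 0, "wx": 0, "wy": 0, "wz": 0, "claw": -1},
  {"dx": 0, "dy": 0, "dz": 0, "wx": 0, "wy": 0, "wz": 0, "claw": -1},
  {"dx": 0, "dy": 0, "dz": 0, "wx": 0, "wy": 0, "wz": 0, "claw": -1},
  {"dx": 0, "dy": 0, "dz": 0, "wx": 0, "wy": 0, "wz": 0, "claw": -1},
  {"dx": 0, "dy": 0, "dz": 0, "wx": 0, "wy": 0, "wz": 0, "claw": -1},
  {"dx": 0, "dy": 0, "dz": 0, "wx": 0, "wy": 0, "wz": 0, "claw": -1},
])

```text
t: 11.25
tcp_pos: [0.6257, -0.0504, 0.1833]
eef_rot: [0.0, 0.087, 0.996, -0.0]
wrist_force: [-0.7, 0.4, -5.8]
gripper_width: 0.0114
finger_force: 83.1
```

```bash
python3 -c "
from h import *
a=read_camera('top')['image'][120:260,330:560];b=read_camera('side')['image'][40:340,200:430]
cv2.imwrite('pics/lift.png',cv2.resize(np.vstack([a,b]),None,fx=1.3,fy=1.3))
go([.6256,-.0504,.105])"
```

```text
t 11.35 tcp [ 0.6257 -0.0504  0.1833] yang 80.0 z [ 0. -0. -1.] F [-0.  -0.2 -6.1] w 0.0107 q [-0.18  0.31 -0.09  1.18 -0.   -0.01]
units [0.003 0.    1.566]
```

View pics/lift.png

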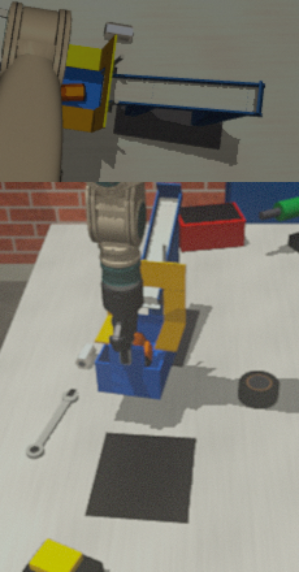

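The chute is empty and the wrist load (6 N) matches tray, three spacers and gate. Orange is visible in the tray. Lower and back out.

servo_tool([
  {"dx": 0, "dy": 0, "dz": 0.08, "wx": 0, "wy": 0, "wz": 0, "claw": -1},
  {"dx": 0, "dy": 0, "dz": 0.12, "wx": 0, "wy": 0, "wz": 0, "claw": -1},
  {"dx": 0, "dy": 0, "dz": 0.14, "wx": 0, "wy": 0, "wz": 0, "claw": -1},
  {"dx": 0, "dy": 0, "dz": 0.14, "wx": 0, "wy": 0, "wz": 0, "claw": -1},
  {"dx": 0, "dy": 0, "dz": 0.14, "wx": 0, "wy": 0, "wz": 0, "claw": -1},
  {"dx": 0, "dy": 0, "dz": 0.14, "wx": 0, "wy": 0, "wz": 0, "claw": -1},
  {"dx": 0, "dy": 0, "dz": 0.14, "wx": 0, "wy": 0, "wz": 0, "claw": -1},
  {"dx": 0, "dy": 0, "dz": 0.14, "wx": 0, "wy": 0, "wz": 0, "claw": -1},
  {"dx": 0, "dy": 0, "dz": 0.14, "wx": 0, "wy": 0, "wz": 0, "claw": -1},
  {"dx": 0, "dy": 0, "dz": 0.14, "wx": 0, "wy": 0, "wz": 0, "claw": -1},
  {"dx": 0, "dy": 0, "dz": 0.14, "wx": 0, "wy": 0, "wz": 0, "claw": -1},
  {"dx": 0, "dy": 0, "dz": 0.1, "wx": 0, "wy": 0, "wz": 0, "claw": -1},
  {"dx": 0, "dy": 0, "dz": 0, "wx": 0, "wy": 0, "wz": 0, "claw": -1},
  {"dx": 0, "dy": 0, "dz": 0, "wx": 0, "wy": 0, "wz": 0, "claw": -1},
  {"dx": 0, "dy": 0, "dz": 0, "wx": 0, "wy": 0, "wz": 0, "claw": -1},
  {"dx": 0, "dy": 0, "dz": 0, "wx": 0, "wy": 0, "wz": 0, "claw": -1},
])

```text
t: 12.95
tcp_pos: [0.6262, -0.0505, 0.1058]
eef_rot: [0.001, 0.087, 0.996, -0.0]
wrist_force: [0.3, -0.4, -4.0]
gripper_width: 0.011
finger_force: 83.4
```

```bash
python3 -c "
from h import *
a=read_camera('top');b=read_camera('side');P=cloud(a)
q=P[150:180,376:402][a['z_map'][150:180,376:402]>.1]; print('wing z',np.median(q[:,2]))
cv2.imwrite('pics/low.png',cv2.resize(np.vstack([a['image'][120:260,330:560],b['image'][40:340,200:430]]),None,fx=1.3,fy=1.3))
go([.608,.1604,.105])"
```

```text
wing z 0.12217879339708237
t 13.05 tcp [ 0.626  -0.0505  0.1057] yang 79.99 z [ 7.e-04 -2.e-04 -1.e+00] F [ 0.4 -0.1 -4.8] w 0.0112 q [-0.18  0.37 -0.18  1.02 -0.   -0.01]
units [1.088 4.091 0.013]
```

View pics/low.png

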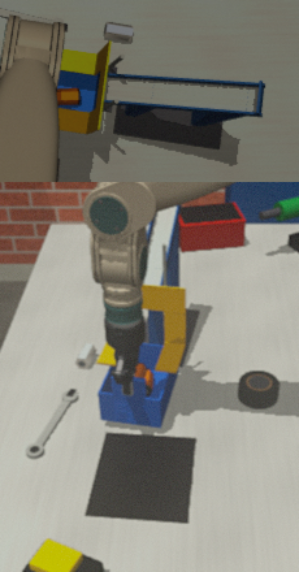

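The gate is shut again (wings at 0.122 m) and the spacers are in the tray, held clear below. Back out to the mat.

servo_tool([
  {"dx": 0, "dy": 0.08, "dz": 0, "wx": 0, "wy": 0, "wz": 0, "claw": -1},
  {"dx": 0, "dy": 0.16, "dz": 0, "wx": 0, "wy": 0, "wz": 0, "claw": -1},
  {"dx": 0, "dy": 0.22, "dz": 0, "wx": 0, "wy": 0, "wz": 0, "claw": -1},
  {"dx": 0, "dy": 0.26, "dz": 0, "wx": 0, "wy": 0, "wz": 0, "claw": -1},
  {"dx": 0, "dy": 0.26, "dz": 0, "wx": 0, "wy": 0, "wz": 0, "claw": -1},
  {"dx": 0, "dy": 0.26, "dz": 0, "wx": 0, "wy": 0, "wz": 0, "claw": -1},
  {"dx": 0, "dy": 0.26, "dz": 0, "wx": 0, "wy": 0, "wz": 0, "claw": -1},
  {"dx": 0, "dy": 0.26, "dz": 0, "wx": 0, "wy": 0, "wz": 0, "claw": -1},
  {"dx": 0, "dy": 0.26, "dz": 0, "wx": 0, "wy": 0, "wz": 0, "claw": -1},
  {"dx": 0, "dy": 0.26, "dz": 0, "wx": 0, "wy": 0, "wz": 0, "claw": -1},
  {"dx": 0, "dy": 0.26, "dz": 0, "wx": 0, "wy": 0, "wz": 0, "claw": -1},
  {"dx": 0.08, "dy": 0.26, "dz": 0, "wx": 0, "wy": 0, "wz": 0, "claw": -1},
  {"dx": 0.16, "dy": 0.26, "dz": 0, "wx": 0, "wy": 0, "wz": 0, "claw": -1},
  {"dx": 0.2, "dy": 0.26, "dz": 0, "wx": 0, "wy": 0, "wz": 0, "claw": -1},
  {"dx": 0.2, "dy": 0.26, "dz": 0, "wx": 0, "wy": 0, "wz": 0, "claw": -1},
  {"dx": 0.2, "dy": 0.21, "dz": 0, "wx": 0, "wy": 0, "wz": 0, "claw": -1},
  {"dx": 0.16, "dy": 0.18, "dz": 0, "wx": 0, "wy": 0, "wz": 0, "claw": -1},
  {"dx": 0.08, "dy": 0.12, "dz": 0, "wx": 0, "wy": 0, "wz": 0, "claw": -1},
  {"dx": 0, "dy": 0, "dz": 0, "wx": 0, "wy": 0, "wz": 0, "claw": -1},
  {"dx": 0, "dy": 0, "dz": 0, "wx": 0, "wy": 0, "wz": 0, "claw": -1},
])

```text
t: 15.05
tcp_pos: [0.6084, 0.1602, 0.1055]
eef_rot: [0.0, 0.087, 0.996, -0.0]
wrist_force: [-0.3, 0.3, -3.8]
gripper_width: 0.0112
finger_force: 83.5
```

```bash
python3 tr.py mat;python3 -c "
from h import *
a=cv2.imread('pics/mat.png');b=read_camera('side')
cv2.imwrite('pics/mat2.png',np.vstack([a[100:300,180:440],b['image'][90:350,200:460]]))
go([.608,.1604,.0865])"
```

```text
rim ((592.7671508789062, 70.30098724365234), (176.7970428466797, 130.9948272705078), 80.091064453125) 266
plane [-0.00205594  0.00049882  0.09660985]
t 15.1 tcp [0.6085 0.16   0.1055] yang 79.97 z [ 7.e-04 -4.e-04 -1.e+00] F [ 0.2 -0.1 -4. ] w 0.0111 q [ 0.15  0.37 -0.17  1.03 -0.    0.33]
units [-1.069 -4.084  0.011]
t 15.15 tcp [0.6086 0.1599 0.1054] yang 79.96 z [ 6.e-04 -3.e-04 -1.e+00] F [ 0.5 -0.2 -3. ] w 0.0112 q [ 0.15  0.37 -0.17  1.03 -0.    0.33]
units [0.014 0.009 0.379]
```

View pics/mat2.png

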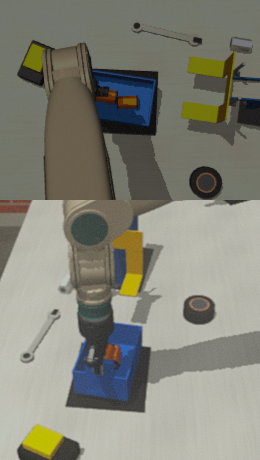

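The tray is over the mat, centred to about 2 mm, with the spacers in it (orange at px 105–135, 95–105 in the crop). Lower it gently and check the spacers near the finger.

servo_tool([
  {"dx": 0, "dy": 0, "dz": 0.08, "wx": 0, "wy": 0, "wz": 0, "claw": -1},
  {"dx": 0, "dy": 0, "dz": 0.1, "wx": 0, "wy": 0, "wz": 0, "claw": -1},
  {"dx": 0, "dy": 0, "dz": 0.08, "wx": 0, "wy": 0, "wz": 0, "claw": -1},
  {"dx": 0, "dy": 0, "dz": 0.06, "wx": 0, "wy": 0, "wz": 0, "claw": -1},
  {"dx": 0, "dy": 0, "dz": 0.04, "wx": 0, "wy": 0, "wz": 0, "claw": -1},
  {"dx": 0, "dy": 0, "dz": 0.02, "wx": 0, "wy": 0, "wz": 0, "claw": -1},
  {"dx": 0, "dy": 0, "dz": 0, "wx": 0, "wy": 0, "wz": 0, "claw": -1},
  {"dx": 0, "dy": 0, "dz": 0, "wx": 0, "wy": 0, "wz": 0, "claw": -1},
])

```text
t: 15.95
tcp_pos: [0.6082, 0.1604, 0.0865]
eef_rot: [0.0, 0.087, 0.996, 0.0]
wrist_force: [-1.7, -0.1, -2.1]
gripper_width: 0.011
finger_force: 83.7
```

```bash
python3 -c "
from h import *
for n in('top','side'):
    c=read_camera(n);P=cloud(c);h=cv2.cvtColor(c['image'],cv2.COLOR_BGR2HSV);m=(h[...,0]>5)&(h[...,0]<18)&(h[...,1]>120)&(c['z_map']>.1)&(np.hypot(P[...,0]-.593,P[...,1]-.075)<.13)
    q=P[m]; d=(q[:,:2]-[.593,.0752])@np.array([-.1736,-.985]); print(n,len(q),'tray x',d.min(),d.max(),'z',np.percentile(q[:,2],[0,50,98,100]).round(3)); 
    k=np.argsort(q[:,2])[-3:];print(d[k],q[k].round(3)); k=np.argsort(d)[:3];print(d[k],q[k].round(3))
go([.608,.1604,.0865])"
```

```text
top 291 tray x -0.06042736207387528 0.051510556651139 z [0.002 0.081 0.167 0.182]
[-0.0227857  -0.02678414 -0.02287739] [[0.591 0.099 0.178]
 [0.585 0.104 0.182]
 [0.593 0.098 0.182]]
[-0.06042736 -0.06034947 -0.06015166] [[0.593 0.137 0.097]
 [0.591 0.137 0.093]
 [0.588 0.137 0.091]]
side 193 tray x -0.07980276509254992 0.04839671618429077 z [0.028 0.091 0.136 0.139]
[-0.06982362 -0.05138145 -0.05608055] [[0.593 0.146 0.137]
 [0.589 0.128 0.138]
 [0.589 0.133 0.139]]
[-0.07980277 -0.07803856 -0.07625273] [[0.594 0.156 0.131]
 [0.595 0.154 0.126]
 [0.592 0.153 0.134]]
t 16.05 tcp [0.6082 0.1604 0.0865] yang 80.0 z [ 5.e-04  1.e-04 -1.e+00] F [-1.4 -0.4 -2.8] w 0.0111 q [ 0.16  0.39 -0.19  0.99 -0.    0.33]
units [ 0.005 -0.002  0.001]
```

```bash
python3 -c "
from h import *
a=read_camera('top')['image'][140:240,230:350];b=read_camera('side')['image'][200:320,250:370]
f=lambda i:cv2.resize(cv2.convertScaleAbs(i,alpha=1.5),(400,400*i.shape[0]//i.shape[1]),interpolation=cv2.INTER_CUBIC)
a,b=f(a),f(b);a=cv2.copyMakeBorder(a,0,400-a.shape[0],0,0,0)
cv2.imwrite('pics/zoom.png',np.hstack([a,b]))"
```

```text
(no output)
```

View pics/zoom.png

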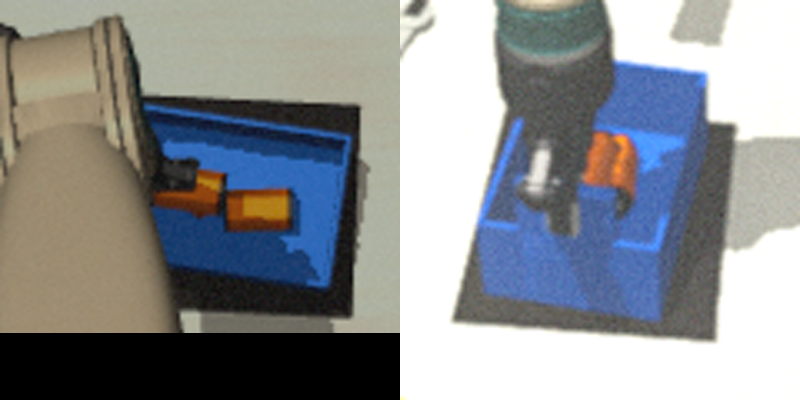

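One spacer leans up beside the inner finger (zoom px 185,190 left and 610,165 right); another lies flat at (258,208). I'll open just a little so the finger doesn't push it, then withdraw straight up slowly.

servo_tool([
  {"dx": 0, "dy": 0, "dz": 0, "wx": 0, "wy": 0, "wz": 0, "claw": -0.7},
  {"dx": 0, "dy": 0, "dz": 0, "wx": 0, "wy": 0, "wz": 0, "claw": -0.6},
  {"dx": 0, "dy": 0, "dz": 0, "wx": 0, "wy": 0, "wz": 0, "claw": -0.55},
  {"dx": 0, "dy": 0, "dz": 0, "wx": 0, "wy": 0, "wz": 0, "claw": -0.55},
  {"dx": 0, "dy": 0, "dz": 0, "wx": 0, "wy": 0, "wz": 0, "claw": -0.55},
  {"dx": 0, "dy": 0, "dz": 0, "wx": 0, "wy": 0, "wz": 0, "claw": -0.55},
])

```text
t: 16.75
tcp_pos: [0.6082, 0.1604, 0.0864]
eef_rot: [0.0, 0.087, 0.996, 0.0]
wrist_force: [0.3, 0.2, 0.4]
gripper_width: 0.0189
finger_force: 0.1
```

servo_tool([
  {"dx": 0, "dy": 0, "dz": -0.06, "wx": 0, "wy": 0, "wz": 0, "claw": -0.55},
  {"dx": 0, "dy": 0, "dz": -0.08, "wx": 0, "wy": 0, "wz": 0, "claw": -0.55},
  {"dx": 0, "dy": 0, "dz": -0.1, "wx": 0, "wy": 0, "wz": 0, "claw": -0.55},
  {"dx": 0, "dy": 0, "dz": -0.1, "wx": 0, "wy": 0, "wz": 0, "claw": -0.55},
  {"dx": 0, "dy": 0, "dz": -0.1, "wx": 0, "wy": 0, "wz": 0, "claw": -0.55},
  {"dx": 0, "dy": 0, "dz": -0.1, "wx": 0, "wy": 0, "wz": 0, "claw": -0.55},
  {"dx": 0, "dy": 0, "dz": -0.1, "wx": 0, "wy": 0, "wz": 0, "claw": -0.55},
  {"dx": 0, "dy": 0, "dz": -0.1, "wx": 0, "wy": 0, "wz": 0, "claw": -0.55},
  {"dx": 0, "dy": 0, "dz": -0.15, "wx": 0, "wy": 0, "wz": 0, "claw": -0.55},
  {"dx": 0, "dy": 0, "dz": -0.3, "wx": 0, "wy": 0, "wz": 0, "claw": -0.55},
  {"dx": 0, "dy": 0, "dz": -0.5, "wx": 0, "wy": 0, "wz": 0, "claw": -0.55},
  {"dx": 0, "dy": 0, "dz": -0.7, "wx": 0, "wy": 0, "wz": 0, "claw": -0.55},
  {"dx": 0, "dy": 0.5, "dz": -0.5, "wx": 0, "wy": 0, "wz": 0, "claw": -0.55},
  {"dx": 0, "dy": 0.8, "dz": 0, "wx": 0, "wy": 0, "wz": 0, "claw": -0.55},
  {"dx": 0, "dy": 0.8, "dz": 0, "wx": 0, "wy": 0, "wz": 0, "claw": -0.55},
  {"dx": 0, "dy": 0.8, "dz": 0, "wx": 0, "wy": 0, "wz": 0, "claw": -0.55},
  {"dx": 0, "dy": 0.5, "dz": 0, "wx": 0, "wy": 0, "wz": 0, "claw": -0.55},
  {"dx": 0, "dy": 0, "dz": 0, "wx": 0, "wy": 0, "wz": 0, "claw": -0.55},
  {"dx": 0, "dy": 0, "dz": 0, "wx": 0, "wy": 0, "wz": 0, "claw": -0.55},
])

```text
t: 18.65
tcp_pos: [0.6376, 0.3282, 0.2314]
eef_rot: [0.0, 0.087, 0.996, -0.0]
wrist_force: [0.3, -0.8, -0.2]
gripper_width: 0.0192
finger_force: 0.0
```

```bash
python3 -c "
from h import *
c=read_camera('top');a=c['image'][140:240,230:350];b=read_camera('side')['image'][200:320,250:370]
P=cloud(c);h=cv2.cvtColor(c['image'],cv2.COLOR_BGR2HSV);ok=(c['z_map']>.1)&(np.hypot(P[...,0]-.593,P[...,1]-.075)<.14)
bl=P[ok&(h[...,0]>95)&(h[...,0]<130)&(h[...,1]>90)];r=bl[(bl[:,2]>.07)&(bl[:,2]<.085)];print(cv2.minAreaRect((r[:,:2]*1000).astype(np.float32)),np.median(r[:,2]))
q=P[ok&(h[...,0]>5)&(h[...,0]<18)&(h[...,1]>120)];print(len(q),q.min(0),q.max(0),np.percentile(q[:,2],[5,50,95]))
f=lambda i:cv2.resize(cv2.convertScaleAbs(i,alpha=1.5),(400,400*i.shape[0]//i.shape[1]),interpolation=cv2.INTER_CUBIC)
a,b=f(a),f(b);a=cv2.copyMakeBorder(a,0,400-a.shape[0],0,0,0)
cv2.imwrite('pics/end.png',np.hstack([a,b]));go([.6,.1,.2])
w=(P[...,2][155:175,376:398]);print('wing z',np.median(w))"
```

```text
((593.4207763671875, 74.30950927734375), (184.72398376464844, 130.86886596679688), 79.85051727294922) 0.07793188765491432
257 [0.56923284 0.02599968 0.01934709] [0.61670161 0.13419133 0.10471417] [0.02649193 0.04127657 0.09914712]
t 18.75 tcp [0.6375 0.3269 0.2313] yang 79.96 z [ 1.e-04 -4.e-04 -1.e+00] F [ 0.4  0.3 -0.5] w 0.0192 q [ 0.38  0.44  0.2   1.33 -0.    0.56]
units [-0.052 -4.6    0.628]
wing z 0.12451104759117415
```

View pics/end.png

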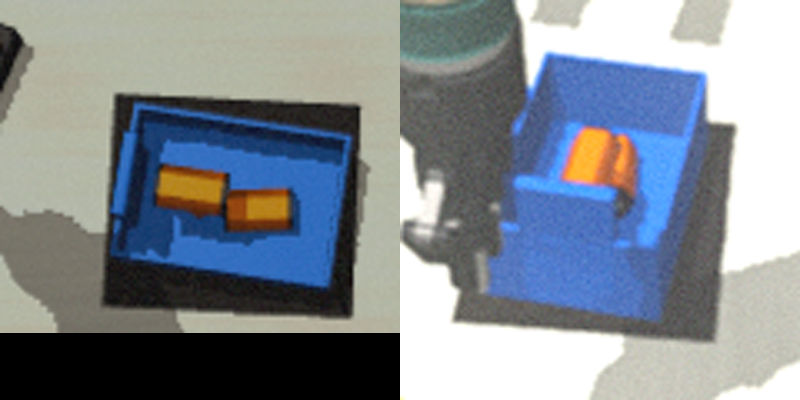

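The tray sits flat on the mat, within 1 mm of centre, with the wings at 0.1245 m (gate shut). One spacer lies flat at px (258,208). Another, at (190,188), has its top at 0.10 m, which fits it resting on the hidden third standing on end (7+60+32 mm), so its centre is about 0.08 m up, inside the limit. I'll check that nothing is moving, then hand in.

```bash
python3 -c "
from h import *
def m():
    c=read_camera('top');P=cloud(c);h=cv2.cvtColor(c['image'],cv2.COLOR_BGR2HSV);q=P[(c['z_map']>.1)&(np.hypot(P[...,0]-.593,P[...,1]-.075)<.1)&(h[...,0]>5)&(h[...,0]<18)&(h[...,1]>120)]
    return np.r_[q.mean(0),q[q[:,2]>.085].mean(0)]
a=m();[read_camera('side') for _ in range(8)];b=m();d=abs(a-b).max();print(a.round(4),b.round(4),d)
if d<.003: print(ticket.sign_off())"
```

```text
[0.5895 0.0787 0.0597 0.5949 0.1062 0.0936] [0.5898 0.079  0.0603 0.5954 0.1064 0.0934] 0.0006571218120636144
the job is handed in; nothing more can be done
None
```

The job is handed in, with no verdict returned: the tray is released flat on the mat within about 1 mm of centre, the gate is shut, and the bystanders were left alone. Two spacers are visible at rest in the tray; the third is hidden under the raised one, inferred from the empty chute and the 4 N wrist load.

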